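Start a loaded bench centrifuge: lid, mains rocker, start key

ROBOT

A 7-joint arm with a two-finger parallel gripper is mounted at the origin on a cart in front of the work surface, level with it; the furniture and walls round the work are solid. World frame = base frame: x ahead of the robot, y to its left, z up, the work surface at z = 0. Lengths are in m, angles in rad, forces in N, time in s.
With the tool pointing down it reaches from about 0.4 to 0.875 m from the base axis. Payload 19.3 kg.
Tool frame: the origin (TCP) lies at the very end of the fingers, on their centre line; the grasp point (between the pads) lies bot.grasp_offset behind it (bot.grasp_offset is the distance from the TCP to the grasp point, in m); z points along the fingers, y is the direction in which the jaws open and shut (so a half turn about z gives the same grasp; the last joint's range is limited). The gripper opens to 85 mm and grips with 20 to 120 N. Pads are 22 mm wide; open, the fingers measure 114 mm over their backs; the gripper's body (76 mm by 85 mm) begins 54 mm behind the grasp point. The pads swing forward as they close: fully open they stand 13 mm farther back than shut.
Start: joints at [-1.253, 0.521, -0.036, 1.599, 0.021, 1.021, -0.113], TCP at [0.236, 0.579, 0.231] pointing down, gripper open.
Joint ranges: [-2.91, 2.91], [-0.3, 2.13], [-1.5, 1.42], [0.17, 2.43], [-1.26, 4.41], [0.16, 1.93], [-2.52, 2.52]. Speed limits (rad/s): [1.89, 1.89, 2.39, 2.39, 3.01, 3.01, 3.01].

INTERFACE

Orientations are given as [roll, pitch, yaw] about the fixed x, y, z axes, in that order (R = Rz(yaw) Ry(pitch) Rx(roll)).
In Python, from workcell import bot gives the robot as it stands. The module is installed in compiled form; this text tells all that it offers.
- The arm moves only by the shell command python3 -m handwheel 'ROWS' [OPENING] [FORCE]. ROWS is JSON, a list of rows, each a list of 6 numbers: the shift along the tool's x, y, z as a fraction of full scale, then the turn, a rotation vector about the tool's x, y, z as a fraction of full scale. In form: [[x, y, z, rx, ry, rz], ...]. A call has 1 to 8 rows; each row shifts and turns the commanded pose from where the row before left it, along the tool's axes as they then stand; what a row does not reach is not made up. Full scale, the value 1, is 0.025 m for a shift and 360 degrees for a turn. A row lasts 1/8 s, in which the tool goes at most 62.5 mm and 10.7 degrees, less where a joint would pass 70% of its speed; a pose out of reach is approached as far as the arm can. A call with a number of a shift or a turn outside -1 to 1 is refused whole. A call with a gripper value outside its range is refused whole. OPENING is the closure, from -1 (fully open) to 1 (shut), set as the call begins (- or left out, the last holds). The fingers move at their own pace and stop on an object; FORCE is the grip in N (left out, the last holds). Time passes only in rows, so rows that do not move let the fingers close. It gives the time, the measured TCP pose, the force and the opening at its end, in the units of the state.
- bot.observe(): the state, without advancing time (a new reading comes with each control period).
- bot.grab_frame(name): name is "scene" or "top" or "wrist"; returns a dict with "pixels" (420x560x3 uint8, blue, green, red), "vertical_fov" (degrees; the focal length in pixels is half the picture's height over the tangent of half this angle, whatever the lens; pixels are square), "cx", "cy" (the principal point, pixels), "R" (3x3) and "t" (3): a world point X has camera coordinates R X + t. Camera axes: x right, y down, z forward; pixel columns grow to the right and rows downward; lengths in m; the calibration is good to about 2 mm. A picture is of the moment at which its call begins. There is no depth.
- bot.job_done(): hands the job in, once; it reports no verdict.
Trained networks look in a picture, given as the dict that the camera call returned (one of the last four; its "shot" number tells which), for a name from the list of things; names that differ only in an ending like _2 or _b are one class to them, and where a whole thing is asked for, a point or a joint stands for the part that bears it (a point fixed in the world has none). Each returns a list of dicts, best first, with "score" (0 to 1); they miss things now and then, are a little off and sometimes report something else, mostly with a low value. They report only what shows in the picture. A call takes as long as a camera call.
- bot.trace(picture, thing): "region" (420x560 bool, what is visible of it) and "point" ([column, row] in pixels, amid what is visible of it).
The state is a dict: "clock": time; "qpos": joint angles; "qd": joint speeds; "joint_efforts": joint torques, N m; "position": TCP position; "tool_rot": TCP orientation; "force": force on the tool from outside, world axes, zero at the start; "moment": the same for the moment, N m; "grip_width": finger opening in m.
Only numpy, scipy, OpenCV 4.12 (cv2) and the standard library are available. Lean on these libraries where they do the work, as an engineer would, in place of code of your own. Each camera call takes 0.05 s, during which the arm holds its last target.

TASK

Start the loaded bench centrifuge with your fingertips. First press its raised lid down until the catch at the front holds it fully shut; only then press down the raised, ridged end of the mains rocker so that it flips to on, and last press the large round start key all the way in and let it come back. Do not press the small square stop key, grip the lid, or lift or shift the things standing around.

Things in the scene. Friction and masses are not known exactly. Their poses are not given: they have to be found in the camera images.
- centrifuge: Light grey bench centrifuge, fixed, 225 deep x 190 wide x 96 mm high with the lid shut. Origin: under its middle, on the bench; x to its back, y to its left, z up. The control panel at its front (x -113 to -43 mm) rises 0.21 rad backwards, its middle 65 mm high. On the middle line at the back of the panel stands the grey keeper block of the catch (x -66 to -46 mm, 38 mm wide, top 102 mm high).
- lid (a joint): Lid angle in rad: 0 fully shut and level, 0.45 to 0.65 as found, 1.1 widest; the hinge is at the back. A spring lifts the lid again (about 1 N at its front edge) unless it is pressed past the spring roller of the catch in its last 0.1 rad, which needs about 6 N at the front edge; the catch then holds it at 0 to 0.01.
- lid_hinge (a point): Middle of the lid's hinge line (100 mm behind the centrifuge's origin, 89 mm above the bench); its axes turn with the lid: x along the lid away from its front edge, y along the hinge to the left, z out of the lid's outer face, which lies 7 mm from the hinge line.
- lid_press (a point): Point on the lid's outer face on its middle line, 118 mm from the hinge and 20 mm short of the front edge: a good place to press. The lid is a 178 mm wide, 14 mm thick light grey frame with a round clear window 98 mm across whose face lies 3 mm below the frame's face.
- lid_mid (a point): Middle of the lid, half way through its thickness, 69 mm from the hinge; axes as lid_hinge. Above the back of the machine runs a fixed black shelf beam (world x over 0.62, underside z = 0.51): keep the wrist in front of it (the fingers may lean forward a little). Gas taps stick out of it on the right (y below -0.33, to x = 0.5, above z = 0.46): draw the arm in before swinging past.
- mains_rocker (a joint): Angle of the mains rocker in rad: 0 off (as found), 0.38 on. An over-centre spring snaps it to the nearer end; turning it over takes about 6 to 8 N at its ridged end.
- rocker_on_end (a point): Top of the mains rocker near its ridged end, 14.5 mm from the pivot on the right (-y of the centrifuge); it stands about 11 mm above the panel while off and goes down about 5 mm when pressed. The rocker, grey in a dark frame, 25 x 39 mm, its long side across the machine, is at the right of the panel; its other end lies low while off.
- start_key (a joint): Travel of the start key in m: 0 released, 0.004 fully in. A spring returns it; fully in takes about 5 N. It moves square to the panel.
- start_key_top (a point): Middle of the top of the start key, the large round grey key, 25 mm across, at the left of the panel, standing 8 mm above the panel.
- stop_key (a joint): Travel of the stop key in m: 0 released, 0.004 fully in. Not to be pressed.
- stop_key_top (a point): Middle of the top of the stop key, the small square grey key, 15 x 15 mm, in the middle of the panel, 56 mm right of the start key, standing 8 mm above the panel.
- tube50: Standing tube with a blue cap, 35 mm across, 128 mm high, close to the left flank of the centrifuge. Loose. Origin under its middle, as for all the following.
- sample_bottle: Small bottle with a black cap, 25 mm across, 76 mm high, close to the right flank. Loose.
- vial: Small brown vial with a blue cap, 12 mm across, 30 mm high, to the left of the panel. Loose.
- pen: Black pen, 140 mm long, 10 mm high, lying across in front of the centrifuge. Loose.
- micro_rack: Red rack with microtubes, 68 x 130 x 42 mm, on the bench to the right of the centrifuge. Loose.
- beaker: Small clear beaker, 62 mm across, 70 mm high, at the front left. Loose.
- tip_box: Clear and blue box of pipette tips, 89 x 127 x 72 mm, farther to the right. Loose.
- square_dish: Flat clear square dish, 90 x 90 x 12 mm, at the far left. Loose.

How it is judged:
On the way, in this order (a step that is already met when the one before it is completed fails the run):
1. the lid is shut and held by its catch (value of joint lid below 0.03 rad), for 0.3 s.
2. the mains rocker is on (value of joint mains_rocker above 0.3 rad), for 0.2 s.
3. the start key is pressed fully in (value of joint start_key above 0.003 m), for 0.1 s.
At the end, for the whole second after the job is handed in: The lid is shut on its catch (within 0.03 rad) and still, the mains rocker is on (over 0.3 rad), and both keys are released (within 1 mm) (value of joint lid below 0.03 rad and value of joint mains_rocker above 0.3 rad and value of joint each of start_key, stop_key below 0.001 m and velocity of joint lid below 0.05 rad/s); the robot touches nothing.
It fails at once if the mains is switched on, or the start key pressed, while the lid is open (value of joint lid above 0.06 rad and (value of joint mains_rocker above 0.19 rad or value of joint start_key above 0.002 m)).
It fails at once if the start key is pressed while the mains is off (value of joint start_key above 0.002 m and value of joint mains_rocker below 0.19 rad).
It fails at once if the stop key is pressed (value of joint stop_key above 0.0015 m).
It fails at once if the lid is taken between the fingers (x of the grasp point in the frame of lid_mid between -0.078 and 0.078 m and y of the grasp point in the frame of lid_mid between -0.092 and 0.092 m and z of the grasp point in the frame of lid_mid between -0.011 and 0.011 m).
It fails at once if a thing standing around is lifted, shifted by more than 15 mm or knocked over (distance of any of tube50, sample_bottle, vial, pen, micro_rack, beaker, tip_box, square_dish from where it was at the start of the episode above 0.015 m or angle between any of tube50, sample_bottle, vial, beaker's own z axis and vertical above 0.35 rad).
It also fails if it takes over 45 s, if anything falls off the work surface, if the arm or the gripper's body presses on something with over 40 N, if the wrist force passes 120 N, or if a joint passes its speed limit or range.

## Working session

There is one attempt and no reset: what is moved stays moved. The work goes in short steps, Python scripts to look and compute and a shell command to move; the robot and the scene stay as the last step left them, time stands still between calls to the robot, and variables do not carry over. Pictures are saved under pics/ and viewed, and the job is handed in when it is done.

```bash
mkdir -p pics; python3 - <<'E'
from workcell import bot
import cv2
o=bot.observe(); print(o); print(bot.grasp_offset)
for n in ["scene","top","wrist"]:
    f=bot.grab_frame(n); cv2.imwrite(f"pics/{n}0.png",f["pixels"]); print(n,f["vertical_fov"],f["cx"],f["cy"],f["R"],f["t"])
E
```

```text
{'clock': 0.0, 'qpos': array([-1.25319974,  0.52204003, -0.03631753,  1.59999294,  0.02121685,
        1.02109234, -0.11278777]), 'qd': array([-0.0020386 , -0.00104252,  0.00093451, -0.00067242,  0.00105555,
       -0.00093738, -0.00067906]), 'joint_efforts': array([ 1.76061849e-04, -9.27114058e+01,  1.98028632e+00, -3.69930339e+01,
        1.79184624e-02,  8.32136313e-03, -2.47939585e-05]), 'position': array([0.23626153, 0.57826556, 0.23071503]), 'tool_rot': array([-3.14044984e+00,  1.00605319e-04,  2.75379836e+00]), 'force': array([ 0.00852653, -0.57444016,  1.1172155 ]), 'moment': array([ 0.01381096,  0.02745562, -0.04141186]), 'grip_width': 0.08523712581198906}
0.0187
scene 52.86397319389628 275.0067923019109 211.0484614944629 [[ 0.78767437 -0.61596741 -0.01237855]
 [-0.31794085 -0.38919597 -0.86454619]
 [ 0.5277146   0.68491653 -0.50240089]] [-0.33211886  0.24753551  1.02442451]
top 51.185844944511786 277.9627599353559 210.88438498477177 [[ 0.04524473 -0.99897077  0.00321156]
 [-0.97728273 -0.04492832 -0.20712293]
 [ 0.20705405  0.00623262 -0.97830965]] [0.03616125 0.47091429 1.25712418]
wrist 63.98138052087043 280.2794334316962 210.23334473003908 [[ 0.37826149  0.92569778 -0.00136539]
 [ 0.89194608 -0.36407431  0.26810836]
 [ 0.24769021 -0.10263292 -0.9633878 ]] [-0.62355676 -0.03360384  0.37862221]
```

View pics/scene0.png

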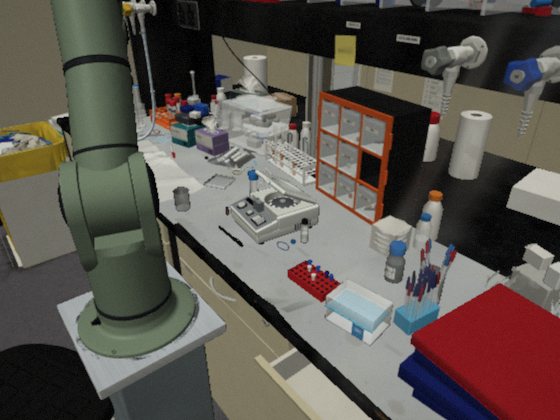

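View pics/top0.png

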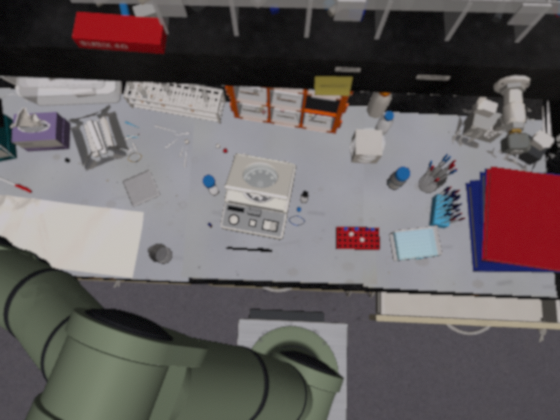

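```bash
python3 - <<'E'
from workcell import bot
import cv2,numpy as np
for n in ["top","scene"]:
    f=bot.grab_frame(n); im=f["pixels"].copy()
    for t in ["centrifuge","rocker_on_end","start_key_top","stop_key_top","lid_press","tube50","sample_bottle","vial","pen","micro_rack","beaker","tip_box","square_dish"]:
        for r in bot.trace(f,t)[:2]:
            ys,xs=np.nonzero(r["region"]); print(n,t,round(r["score"],2),np.round(r["point"],1),len(xs),(xs.min(),xs.max(),ys.min(),ys.max()) if len(xs) else None)
E
```

```text
top centrifuge 0.96 [257.7 195.4] 5003 (np.int64(220), np.int64(295), np.int64(153), np.int64(239))
top rocker_on_end 0.55 [267.3 226.2] 112 (np.int64(263), np.int64(276), np.int64(220), np.int64(229))
top start_key_top 0.51 [232.9 222.3] 49 (np.int64(230), np.int64(237), np.int64(215), np.int64(222))
top lid_press 0.93 [259.8 175.1] 2110 (np.int64(226), np.int64(292), np.int64(156), np.int64(198))
top tube50 0.57 [210.6 182.9] 249 (np.int64(202), np.int64(218), np.int64(174), np.int64(195))
top sample_bottle 0.57 [307.1 197.9] 40 (np.int64(301), np.int64(305), np.int64(192), np.int64(201))
top vial 0.63 [260.1 177.3] 2256 (np.int64(224), np.int64(293), np.int64(154), np.int64(198))
top pen 0.45 [249.8 247. ] 121 (np.int64(226), np.int64(270), np.int64(246), np.int64(251))
top micro_rack 0.96 [357.3 238.4] 982 (np.int64(335), np.int64(379), np.int64(226), np.int64(249))
top beaker 0.81 [156.7 250.9] 412 (np.int64(147), np.int64(172), np.int64(243), np.int64(263))
top tip_box 0.65 [158.4 250.9] 371 (np.int64(147), np.int64(171), np.int64(243), np.int64(263))
top tip_box 0.61 [415.9 23
[... 1070 characters left out ...]
64(242))
scene pen 0.57 [230.1 239.2] 115 (np.int64(219), np.int64(242), np.int64(227), np.int64(246))
scene micro_rack 0.64 [315.9 278.6] 1216 (np.int64(288), np.int64(339), np.int64(260), np.int64(302))
scene beaker 0.83 [182. 197.] 365 (np.int64(173), np.int64(190), np.int64(187), np.int64(211))
scene tip_box 0.71 [360.3 308.5] 2944 (np.int64(326), np.int64(393), np.int64(280), np.int64(345))
scene tip_box 0.38 [304.6 229.6] 140 (np.int64(302), np.int64(307), np.int64(219), np.int64(243))
scene square_dish 0.58 [223.2 179.9] 326 (np.int64(204), np.int64(235), np.int64(175), np.int64(189))
scene square_dish 0.24 [286.4 188.3] 685 (np.int64(256), np.int64(316), np.int64(171), np.int64(204))
```

```bash
cat > h.py <<'E'
import numpy as np, cv2
from scipy.spatial.transform import Rotation as Ro
def K(f):
    h=f["pixels"].shape[0]; F=h/2/np.tan(np.radians(f["vertical_fov"])/2); return F
def ray(f,u,v,z):
    F=K(f); d=np.array([(u-f["cx"])/F,(v-f["cy"])/F,1.]); R=np.array(f["R"]);t=np.array(f["t"])
    c=-R.T@t; w=R.T@d; return c+w*(z-c[2])/w[2]
def proj(f,X):
    F=K(f); c=np.atleast_2d(X)@np.array(f["R"]).T+f["t"]; return np.c_[F*c[:,0]/c[:,2]+f["cx"],F*c[:,1]/c[:,2]+f["cy"]]
E
python3 - <<'E'
from workcell import bot
from h import *
f=bot.grab_frame("top")
for n,u,v,z in [("FL",222,231,.055),("FR",283,236.5,.055),("start",233.5,219,.073),("stop",253,223,.073),("rock",270,226,.073),("bottle",304,197,.076),("tube",209.5,180,.128),("vial",210,225,.03),("pen",250,248,.01),("beaker",159,253,.07),("lidBL",231,157,.09),("lidBR",293,160,.09),("lidFL",224,193,.15),("lidFR",288,198,.15)]: print(n,ray(f,u,v,z).round(3))
im=f["pixels"][130:280,130:390]; cv2.imwrite("pics/topz.png",cv2.resize(im,None,fx=3,fy=3,interpolation=cv2.INTER_CUBIC))
E
```

```text
FL [0.4   0.219 0.055]
FR [0.392 0.039 0.055]
start [0.434 0.186 0.073]
stop [0.424 0.128 0.073]
rock [0.418 0.078 0.073]
bottle [ 0.508 -0.017  0.076]
tube [0.533 0.255 0.128]
vial [0.42 0.26 0.03]
pen [0.359 0.137 0.01 ]
beaker [0.325 0.393 0.07 ]
lidBL [0.617 0.204 0.09 ]
lidBR [0.616 0.02  0.09 ]
lidFL [0.491 0.208 0.15 ]
lidFR [0.485 0.031 0.15 ]
```

View pics/topz.png

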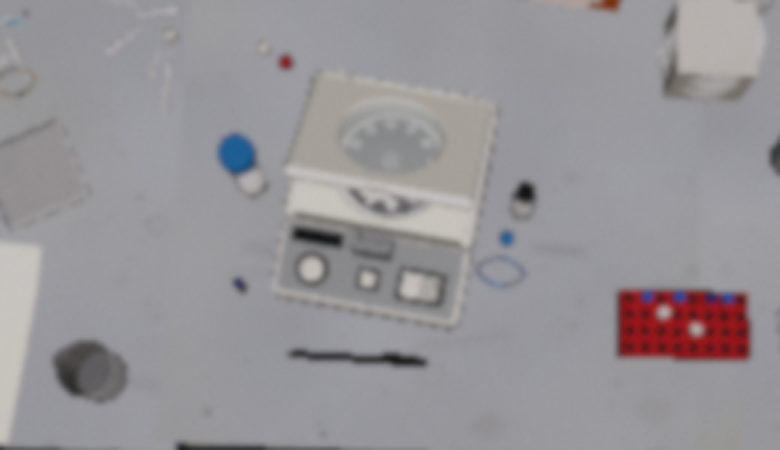

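View pics/wrist0.png

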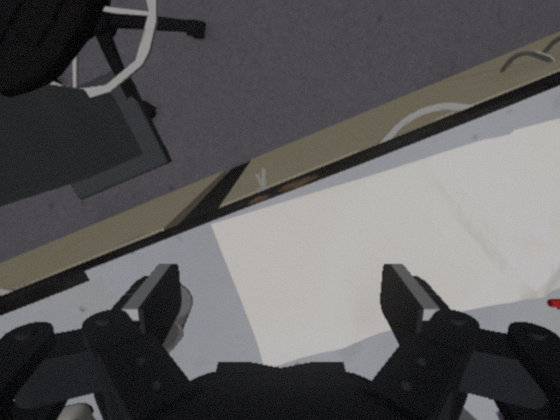

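```bash
python3 -m handwheel '[[-0.9,-0.85,-0.4,0,0,0],[-1,-0.9,-0.4,0,0,0],[-1,-0.9,-0.4,0,0,0],[-1,-0.9,-0.4,0,0,0],[-1,-0.9,-0.4,0,0,0],[-1,-0.9,-0.4,0,0,0],[-1,-0.9,-0.4,0,0,0],[-1,-0.9,0,0,0,0]]' 1 40
python3 -m handwheel '[[-1,-0.9,0,0,0,0],[-1,-0.9,0,0,0,0],[-1,-0.9,0,0,0,0],[-1,-0.9,0,0,0,0],[-1,-0.9,0,0,0,0],[-1,-0.9,0,0,0,-0.02],[-0.7,-0.9,0,0,0,-0.02],[0,0,0,0,0,0]]' 1
```

```text
clock: 2.6
position: [0.3522, 0.3376, 0.3021]
tool_rot: [3.14, 0.0, 2.754]
force: [0.9, 0.2, -0.9]
grip_width: -0.0002
clock: 3.6
position: [0.4511, 0.1287, 0.3014]
tool_rot: [-3.141, 0.0, 3.003]
force: [-0.3, 1.2, 0.5]
grip_width: 0.0003
```

```bash
python3 - <<'E'
from workcell import bot
from h import *
o=bot.observe(); print(o["clock"],o["position"],o["tool_rot"],o["qpos"],o["grip_width"])
f=bot.grab_frame("wrist"); cv2.imwrite("pics/w1.png",f["pixels"])
for t in ["rocker_on_end","start_key_top","stop_key_top","lid_press","vial","sample_bottle"]:
    for r in bot.trace(f,t)[:2]:
            ys,xs=np.nonzero(r["region"]); print(t,round(r["score"],2),np.round(r["point"],1),len(xs),(xs.min(),xs.max(),ys.min(),ys.max()) if len(xs) else None)
np.save("w1.npy",{k:v for k,v in f.items()},allow_pickle=True)
E
```

```text
3.6 [0.45105948 0.12865002 0.30143391] [-3.14137121e+00  4.33248969e-04  3.00329895e+00] [-0.54083498  0.19182704  0.15980468  1.91014532 -0.03467138  1.0420028
  1.06607806] 0.00027295835003638785
rocker_on_end 0.73 [234.7 160.1] 802 (np.int64(216), np.int64(251), np.int64(145), np.int64(169))
rocker_on_end 0.73 [326.1 153.2] 381 (np.int64(319), np.int64(341), np.int64(144), np.int64(165))
start_key_top 0.97 [326.1 154.2] 411 (np.int64(319), np.int64(341), np.int64(144), np.int64(166))
stop_key_top 0.77 [278.4 153.9] 186 (np.int64(273), np.int64(286), np.int64(149), np.int64(163))
lid_press 0.63 [276.7 252. ] 8517 (np.int64(182), np.int64(376), np.int64(231), np.int64(306))
vial 0.7 [384.2 134. ] 100 (np.int64(378), np.int64(391), np.int64(130), np.int64(137))
sample_bottle 0.65 [175.8 239.8] 739 (np.int64(156), np.int64(191), np.int64(224), np.int64(260))
```

View pics/w1.png

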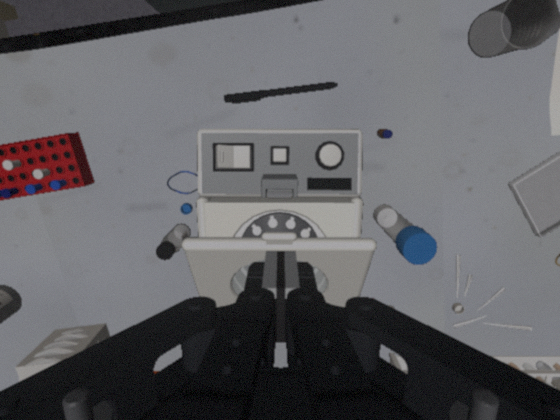

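```bash
cat > m.py <<'E'
from h import *
f=np.load("w1.npy",allow_pickle=True).item()
P={}
for n,u,v,z in [("start",330,155,.073),("stop",279.5,155.5,.073),("rockmid",234,157,.071),("rockL",217,157,.07),("rockR",251,157,.07),("FR",198,130.5,.055),("FL",361,130,.055),("lidFR",187,244,.16),("lidFL",374,245,.16),("lidFR",187,244,.15),("keepT",280,178,.102),("keepL",297,187,.102),("keepR",262,187,.102)]:
    P[n]=ray(f,u,v,z); print(n,P[n].round(4))
d=P["start"]-P["stop"]; print(np.hypot(*d[:2]), "yaw",np.arctan2(-d[0],d[1]))
d=P["FL"]-P["FR"]; print(np.hypot(*d[:2]), "yaw",np.arctan2(-d[0],d[1]))
im=f["pixels"][110:320,150:400]; cv2.imwrite("pics/w1z.png",cv2.resize(im,None,fx=2.8,fy=2.8,interpolation=cv2.INTER_CUBIC))
E
python3 m.py
```

```text
start [0.4299 0.1859 0.073 ]
stop [0.4229 0.1311 0.073 ]
rockmid [0.4178 0.0812 0.071 ]
rockL [0.4153 0.0625 0.07  ]
rockR [0.4205 0.0997 0.07  ]
FR [0.3845 0.0438 0.055 ]
FL [0.4093 0.2256 0.055 ]
lidFR [0.4802 0.0392 0.16  ]
lidFL [0.5044 0.2059 0.16  ]
lidFR [0.4837 0.0357 0.15  ]
keepT [0.4425 0.129  0.102 ]
keepL [0.4542 0.1451 0.102 ]
keepR [0.4492 0.1092 0.102 ]
0.055251187976834606 yaw -0.12856677151553889
0.18339491408133782 yaw -0.13541781114458348
```

View pics/w1z.png

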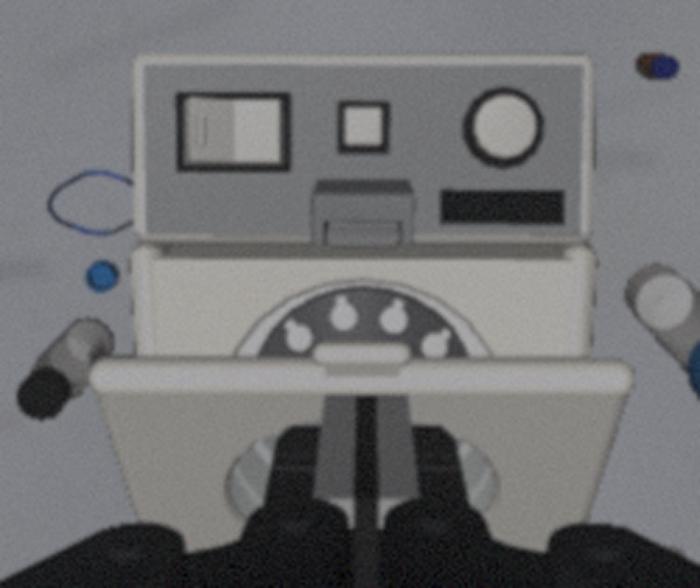

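```bash
python3 -m handwheel '[[-0.8,0,0.2,0,0,0],[-0.8,0,0.8,0,0,0],[-0.8,0,1,0,0,0],[0,0,1,0,0,0],[0,0,1,0,0,0],[0,0,1,0,0,0],[0,0,0,0,0,0]]' 1; python3 - <<'E'
from workcell import bot
from h import *
f=bot.grab_frame("wrist"); cv2.imwrite("pics/w2.png",f["pixels"]); print(bot.observe()["force"])
E
```

```text
clock: 4.82
position: [0.509, 0.1224, 0.1751]
tool_rot: [-3.14, -0.003, 3.005]
force: [-0.4, 0.0, 0.4]
grip_width: 0.0002
[0.00053145 0.10734337 0.37085093]
```

View pics/w2.png

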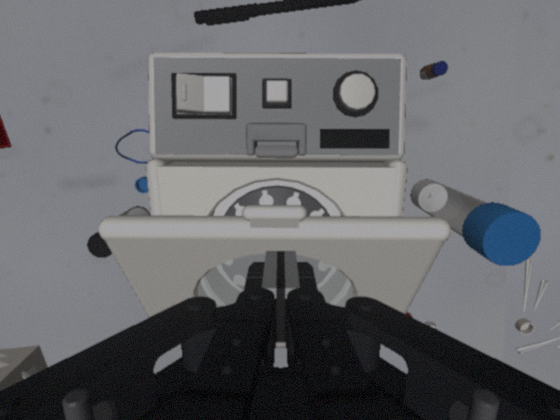

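```bash
python3 -m handwheel '[[0,0,0.4,0,0,0],[0,0,0.4,0,0,0],[0.08,0,0.4,0,0,0],[0.1,0,0.4,0,0,0],[0.1,0,0.4,0,0,0]]' 1; python3 - <<'E'
from workcell import bot
from h import *
f=bot.grab_frame("wrist"); cv2.imwrite("pics/w3.png",f["pixels"]); print(bot.observe()["force"])
E
```

```text
clock: 5.5
position: [0.5027, 0.1232, 0.1256]
tool_rot: [-3.141, -0.0, 3.005]
force: [-1.4, -1.0, 1.1]
grip_width: 0.0
[-0.53041203 -0.99425455 -2.55708036]
```

View pics/w3.png

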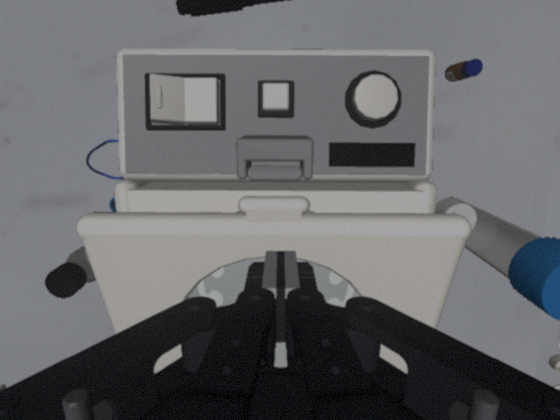

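```bash
python3 -m handwheel '[[0.1,0,0.3,0,0,0],[0.1,0,0.3,0,0,0],[0.1,0,0.3,0,0,0],[0,0,0.2,0,0,0],[0,0,0.1,0,0,0]]' 1; python3 - <<'E'
from workcell import bot
from h import *
f=bot.grab_frame("wrist"); cv2.imwrite("pics/w4.png",f["pixels"]); print(bot.observe()["force"])
E
```

```text
clock: 6.18
position: [0.4952, 0.1242, 0.0958]
tool_rot: [-3.141, -0.001, 3.005]
force: [-0.7, -0.1, 8.7]
grip_width: -0.0
[-2.56864319 -0.34556359  6.70477962]
```

View pics/w4.png

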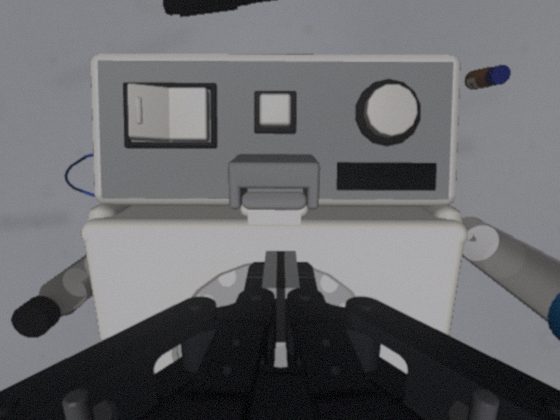

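```bash
python3 -m handwheel '[[0,0,0.1,0,0,0],[0,0,0,0,0,0]]' 1;  python3 -m handwheel '[[0,0,0.08,0,0,0],[0,0,0,0,0,0]]' 1
```

```text
clock: 6.48
position: [0.4954, 0.1243, 0.0952]
tool_rot: [3.141, -0.0, 3.005]
force: [-11.9, -1.6, 38.9]
grip_width: 0.0
clock: 6.72
position: [0.4955, 0.1244, 0.0945]
tool_rot: [3.14, 0.0, 3.005]
force: [-20.3, -2.8, 72.9]
grip_width: -0.0001
```

```bash
python3 -m handwheel '[[0,0,-0.4,0,0,0],[0,0,-1,0,0,0],[0,0,-1,0,0,0],[0.5,0,-1,0,0,0],[0,0,0,0,0,0]]' 1; python3 - <<'E'
from workcell import bot
from h import *
f=bot.grab_frame("wrist"); cv2.imwrite("pics/w5.png",f["pixels"]); print(bot.observe()["force"],bot.observe()["position"],bot.observe()["tool_rot"])
np.save("w5.npy",f,allow_pickle=True)
g=bot.grab_frame("scene");cv2.imwrite("pics/s5.png",cv2.resize(g["pixels"][150:270,200:350],None,fx=4,fy=4,interpolation=cv2.INTER_CUBIC))
E
```

```text
clock: 7.35
position: [0.4833, 0.1263, 0.1782]
tool_rot: [3.14, 0.002, 3.005]
force: [0.5, -0.1, -0.2]
grip_width: 0.0002
[ 0.47280317 -0.53394586 -0.59169197] [0.48324704 0.12616176 0.1772267 ] [3.14090150e+00 8.89982502e-04 3.00545676e+00]
```

View pics/w5.png

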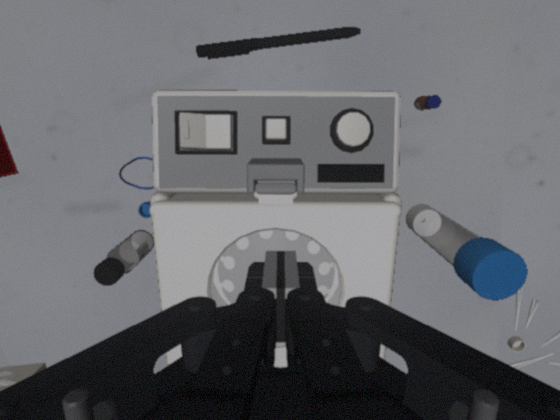

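View pics/s5.png

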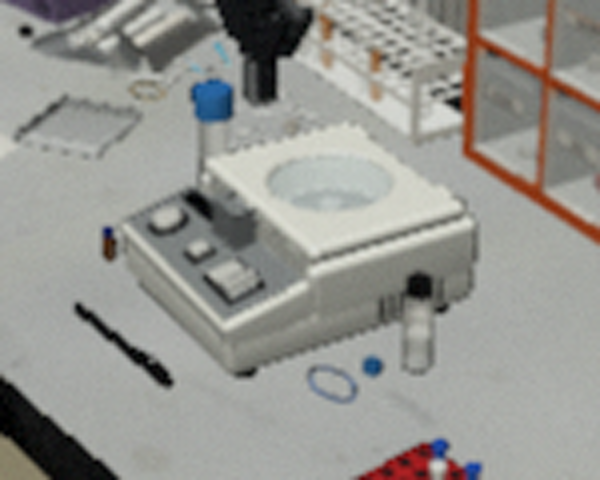

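```bash
python3 - <<'E'
from h import *
f=np.load("w5.npy",allow_pickle=True).item()
o=np.array([.4833,.1262]);y=3.0055
tx=np.array([np.cos(y),np.sin(y)]);ty=np.array([np.sin(y),-np.cos(y)])
f1=np.load("w1.npy",allow_pickle=True).item()
for n,u,v,z in [("start",352.5,129.5,.0715),("stop",276,129.5,.0715),("rockmid",206.5,132,.068),("rockR",180,132,.074),("ridge",187.5,130,.074)]:
    p=ray(f,u,v,z); d=p[:2]-o; print(n,p.round(4),"tool",(d@tx/.025).round(3),(d@ty/.025).round(3))
for n,u,v,z in [("start",330,155.2,.0715),("stop",279.5,155.2,.0715),("rockmid",233.5,156.5,.068),("ridge",223,156.5,.074)]:
    p=ray(f1,u,v,z); d=p[:2]-o; print(n,p.round(4),"tool",(d@tx/.025).round(3),(d@ty/.025).round(3))
E
```

```text
start [0.4306 0.1856 0.0715] tool 2.409 2.068
stop [0.4232 0.131  0.0715] tool 2.41 -0.135
rockmid [0.4181 0.0804 0.068 ] tool 2.334 -2.169
rockR [0.4155 0.063  0.074 ] tool 2.344 -2.874
ridge [0.4148 0.0686 0.074 ] tool 2.4 -2.656
start [0.4304 0.1861 0.0715] tool 2.423 2.086
stop [0.4227 0.1311 0.0715] tool 2.428 -0.133
rockmid [0.4175 0.0803 0.068 ] tool 2.36 -2.176
ridge [0.4153 0.0699 0.074 ] tool 2.389 -2.602
```

```bash
python3 -m handwheel '[[0.85,-0.94,0,0,0,0],[0.85,-0.94,0,0,0,0],[0.86,-0.93,0.6,0,0,0],[0,0,0.9,0,0,0],[0,0,0.9,0,-0.0111,0],[0,0,0.9,0,-0.0111,0],[0,0,0,0,-0.0111,0],[0,0,0,0,0,0]]' 1; python3 - <<'E'
from workcell import bot
from h import *
f=bot.grab_frame("wrist"); cv2.imwrite("pics/w6.png",f["pixels"]); print(bot.observe()["force"])
E
```

```text
clock: 8.45
position: [0.4106, 0.0647, 0.0944]
tool_rot: [-3.139, 0.205, 3.007]
force: [1.1, 0.4, 0.5]
grip_width: -0.0002
[1.3603265  0.53329597 0.23628144]
```

View pics/w6.png

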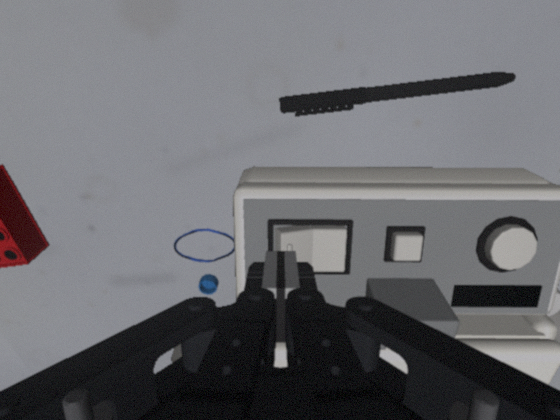

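```bash
python3 -m handwheel '[[0,0,0.3,0,0,0],[0,0,0.3,0,0,0],[0,0,0.1,0,0,0],[0,0,0,0,0,0]]' 1;python3 -m handwheel '[[0,0,0.1,0,0,0],[0,0,0,0,0,0]]' 1
```

```text
clock: 9.0
position: [0.4137, 0.0638, 0.0806]
tool_rot: [-3.139, 0.201, 3.005]
force: [0.1, 0.6, 0.6]
grip_width: 0.0001
clock: 9.25
position: [0.4137, 0.0638, 0.0782]
tool_rot: [-3.138, 0.201, 3.005]
force: [-0.3, 0.4, 1.4]
grip_width: 0.0001
```

```bash
python3 -m handwheel '[[0,0,0.1,0,0,0],[0,0,0,0,0,0]]' 1;python3 -m handwheel '[[0,0,0.1,0,0,0],[0,0,0,0,0,0]]' 1
```

```text
clock: 9.5
position: [0.4141, 0.0634, 0.0759]
tool_rot: [-3.138, 0.201, 3.005]
force: [-0.5, -1.7, 3.4]
grip_width: 0.0002
clock: 9.75
position: [0.4144, 0.0636, 0.0733]
tool_rot: [-3.138, 0.201, 3.006]
force: [0.1, 0.0, -0.6]
grip_width: -0.0002
```

```bash
python3 -m handwheel '[[0,0,0.06,0,0,0],[0,0,0,0,0,0]]' 1;python3 -m handwheel '[[0,0,0.06,0,0,0],[0,0,0,0,0,0]]' 1; python3 - <<'E'
from workcell import bot
from h import *
f=bot.grab_frame("wrist"); cv2.imwrite("pics/w7.png",f["pixels"]); print(bot.observe()["force"])
E
```

```text
clock: 10.0
position: [0.4146, 0.0636, 0.0718]
tool_rot: [-3.138, 0.201, 3.006]
force: [-0.3, 0.5, 1.0]
grip_width: 0.0
clock: 10.25
position: [0.4149, 0.0635, 0.0704]
tool_rot: [-3.138, 0.201, 3.006]
force: [-1.0, 0.6, 4.0]
grip_width: -0.0002
[-0.73758632  0.16560174  2.9227781 ]
```

View pics/w7.png

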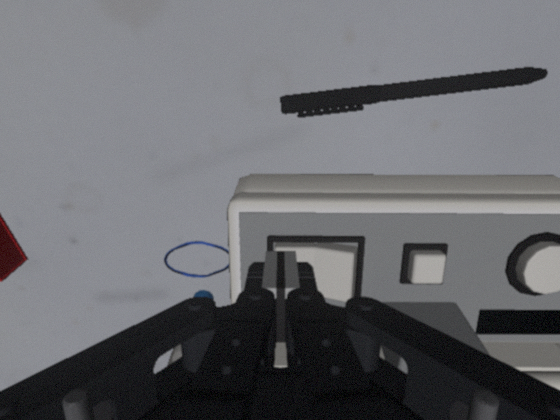

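Not conclusive; press on until the force rises.

```bash
python3 -m handwheel '[[0,0,0.06,0,0,0],[0,0,0,0,0,0]]' 1;python3 -m handwheel '[[0,0,0.05,0,0,0],[0,0,0,0,0,0]]' 1
```

```text
clock: 10.55
position: [0.4151, 0.0635, 0.0698]
tool_rot: [-3.138, 0.202, 3.006]
force: [-17.1, 1.4, 51.3]
grip_width: -0.0002
clock: 10.8
position: [0.4153, 0.0635, 0.0693]
tool_rot: [-3.138, 0.203, 3.006]
force: [-30.3, 2.2, 90.2]
grip_width: 0.0001
```

```bash
python3 -m handwheel '[[0,0,-0.3,0,0,0],[0,0,-0.7,0,0,0],[0,0.6,-0.6,0,0,0],[0,0.9,0,0,0,0],[0,0.9,0,0,0,0],[0,0.9,0,0,0,0],[0,0,0,0,0,0]]' 1; python3 - <<'E'
from workcell import bot
from h import *
f=bot.grab_frame("wrist"); cv2.imwrite("pics/w8.png",f["pixels"]); print(bot.observe()["force"],bot.observe()["position"],bot.observe()["tool_rot"])
np.save("w8.npy",f,allow_pickle=True)
g=bot.grab_frame("scene");cv2.imwrite("pics/s8.png",cv2.resize(g["pixels"][150:270,200:350],None,fx=4,fy=4,interpolation=cv2.INTER_CUBIC))
E
```

```text
clock: 11.68
position: [0.4189, 0.1477, 0.1064]
tool_rot: [-3.138, 0.201, 3.008]
force: [-0.6, -2.1, 0.1]
grip_width: -0.0003
[-0.86697887  0.76253668 -0.75454419] [0.4186016  0.14654878 0.10635112] [-3.13735669  0.20068028  3.00674065]
```

View pics/w8.png

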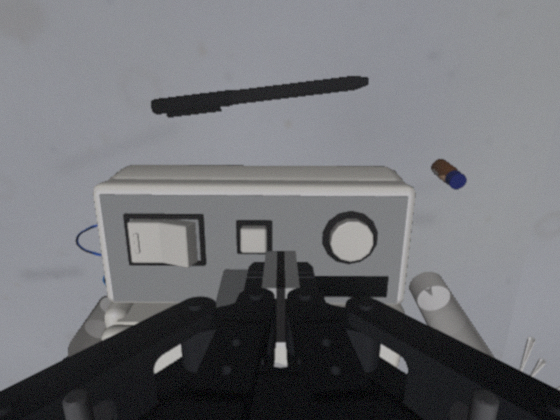

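View pics/s8.png

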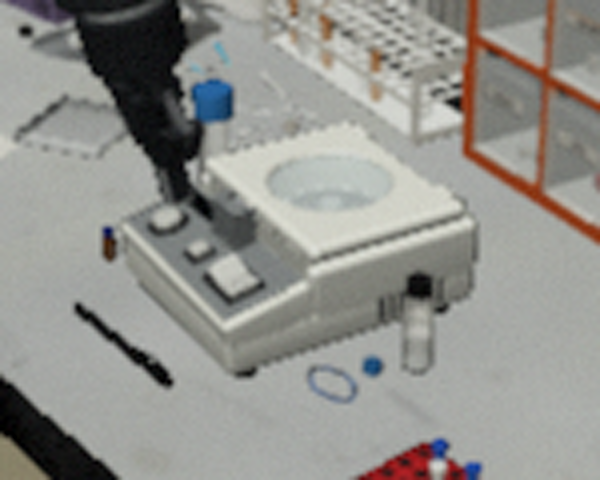

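```bash
python3 - <<'E'
from h import *
f=np.load("w8.npy",allow_pickle=True).item()
p=ray(f,350.5,241,.0715); print(p)
R=Ro.from_euler('xyz',[-3.1375,.2007,3.0070]).as_matrix()
for q in [p,np.array([.4305,.1858,.0715])]: print(R.T@(q-np.array([.4187,.147,.1064]))/.025)
E
```

```text
[0.42904722 0.18549366 0.0715    ]
[0.07885331 1.58711103 1.40206996]
[0.02403481 1.60709687 1.41314047]
```

```bash
python3 -m handwheel '[[0.05,0.8,0,0,0,0],[0,0.8,0,0,0,0],[0,0,0.6,0,0,0],[0,0,0.5,0,0,0],[0,0,0.1,0,0,0],[0,0,0,0,0,0]]' 1; python3 - <<'E'
from workcell import bot
from h import *
f=bot.grab_frame("wrist"); cv2.imwrite("pics/w9.png",f["pixels"]); print(bot.observe()["force"])
E
```

```text
clock: 12.52
position: [0.4288, 0.185, 0.0767]
tool_rot: [-3.137, 0.201, 3.006]
force: [-0.1, 0.6, 0.2]
grip_width: 0.0
[-0.3715867   0.48078113  0.17287366]
```

View pics/w9.png

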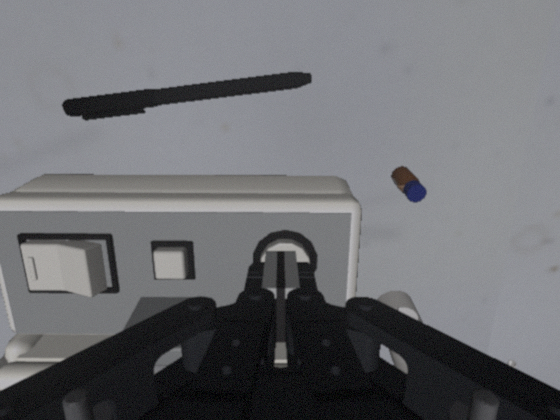

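Tips stand over the start key (285, 250), the stop key (170, 262) is well clear, and the rocker shows on. Pressing in small steps.

```bash
python3 -m handwheel '[[0,0,0.1,0,0,0],[0,0,0.1,0,0,0],[0,0,0,0,0,0]]' 1;python3 -m handwheel '[[0,0,0.08,0,0,0],[0,0,0,0,0,0]]' 1;python3 -m handwheel '[[0,0,0.06,0,0,0],[0,0,0,0,0,0]]' 1
```

```text
clock: 12.95
position: [0.4298, 0.1849, 0.0717]
tool_rot: [-3.137, 0.201, 3.006]
force: [-0.1, -0.1, -0.4]
grip_width: -0.0002
clock: 13.2
position: [0.4303, 0.1849, 0.0698]
tool_rot: [-3.137, 0.201, 3.006]
force: [-0.6, 0.9, 2.4]
grip_width: -0.0002
clock: 13.45
position: [0.4306, 0.1849, 0.0684]
tool_rot: [-3.138, 0.201, 3.006]
force: [-0.9, 0.8, 4.1]
grip_width: -0.0003
```

```bash
python3 -m handwheel '[[0,0,0.05,0,0,0],[0,0,0,0,0,0]]' 1;python3 -m handwheel '[[0,0,0.04,0,0,0],[0,0,0,0,0,0]]' 1
```

```text
clock: 13.7
position: [0.4309, 0.1849, 0.0672]
tool_rot: [-3.138, 0.201, 3.006]
force: [0.2, 0.3, 4.3]
grip_width: -0.0004
clock: 13.95
position: [0.431, 0.1849, 0.0667]
tool_rot: [-3.138, 0.202, 3.006]
force: [-7.8, -1.3, 24.7]
grip_width: 0.0003
```

Hard stop at 25 N: the key is fully in. Hold briefly, then retreat.

```bash
python3 -m handwheel '[[0,0,0,0,0,0],[0,0,0,0,0,0],[0,0,-0.3,0,0,0],[0,0,-0.8,0,0,0],[0,0,-1,0,0,0],[0,-0.5,-1,0,0,0],[0,-0.5,0,0,0,0],[0,0,0,0,0,0]]' 1; python3 - <<'E'
from workcell import bot
from h import *
f=bot.grab_frame("wrist"); cv2.imwrite("pics/w10.png",f["pixels"]); print(bot.observe()["force"])
g=bot.grab_frame("scene");cv2.imwrite("pics/s10.png",cv2.resize(g["pixels"][150:270,200:350],None,fx=4,fy=4,interpolation=cv2.INTER_CUBIC))
E
```

```text
clock: 14.95
position: [0.4122, 0.1614, 0.1419]
tool_rot: [-3.137, 0.201, 3.004]
force: [-0.0, 0.6, 0.1]
grip_width: -0.0
[-0.05017292  0.52918884 -0.69497486]
```

View pics/w10.png

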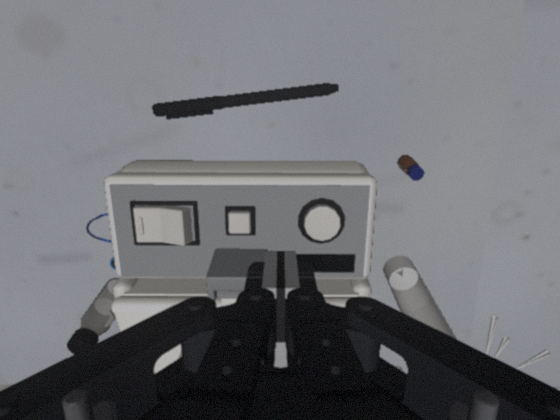

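View pics/s10.png

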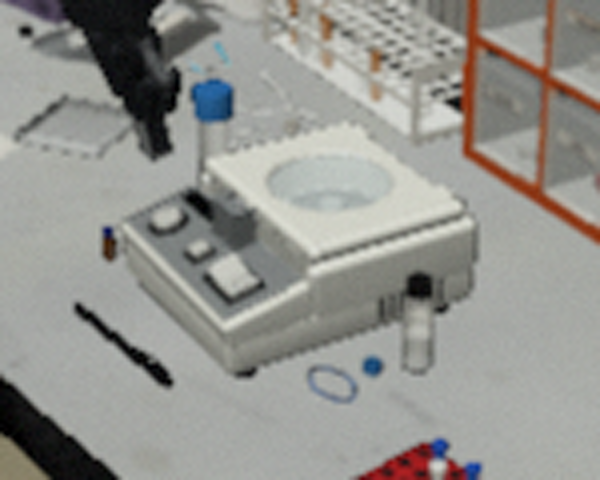

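Lid shut, rocker on (raised half at col 180), both keys up, things untouched, arm clear.

```bash
python3 -c "
from workcell import bot
print(bot.job_done())"
```

```text
the job is handed in; nothing more can be done
None
```

I shut the lid with the closed fingertips until it was on its catch, flipped the mains rocker to on, then pressed the start key fully in and let it go. I handed the job in at about 15 s of the 45 s; it reports no verdict.

- **Last checks:** The final wrist and scene pictures show the lid level and shut, the rocker on and both keys standing up. The stop key was never touched, the nearby things look unmoved, and the arm is clear with about 0 N on the tool. These are visual checks, because the joint values cannot be read.
- **Hard presses:** I pushed harder than needed against the end stops, reaching 73 N vertically on the lid, about 95 N in total on the rocker and about 26 N on the start key. All stayed under the 120 N wrist limit.
- **Unclear moment:** The wrist picture taken while pressing the rocker did not show whether it had flipped. The picture after backing off confirmed that it was on.

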